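# Kit a tray of knobs and hold its label holder home

### The arm

A 7-joint arm with a two-finger parallel gripper is mounted at the origin on the work surface. World frame = base frame: x ahead of the robot, y to its left, z up, the work surface at z = 0. Lengths are in m, angles in degrees, forces in N, time in s.
With the tool pointing down it reaches from about 0.4 to 0.875 m from the base axis. Payload 6.5 kg.
Tool frame: the origin (TCP) lies midway between the tips of the shut fingers; the grasp point (between the pads) lies 19 mm behind it; z points along the fingers, y is the direction in which the jaws open and shut (so a half turn about z gives the same grasp; the last joint's range is limited). The gripper opens to 85 mm and grips with 20 to 120 N. Pads are 22 mm wide; open, the fingers measure 114 mm over their backs; the gripper's body (76 mm by 85 mm) begins 54 mm behind the grasp point. The pads swing forward as they close: fully open they stand 13 mm farther back than shut.
Start: joints at [-78.277, 30.733, -0.252, 88.115, 0.149, 61.152, -4.079], TCP at [0.174, 0.626, 0.231] pointing down, gripper open.
Joint ranges: [-154.64, 154.64], [-21.42, 123.67], [-72.66, 72.17], [13.99, 137.28], [-74.86, 254.86], [10.95, 109.41], [-158.01, 158.01]. Speed limits (degrees/s): [136.94, 136.94, 180, 180, 180, 180, 180].

### API

Orientations are given as [roll, pitch, yaw] about the fixed x, y, z axes, in that order (R = Rz(yaw) Ry(pitch) Rx(roll)).
In Python, from bench import bot gives the robot as it stands.
- The arm moves only by the tool move_arm, never from a script. Its argument "deltas" is text: rows parted by semicolons, each of 6 numbers parted by spaces: the shift along the tool's x, y, z in cm, then the turn, a rotation vector about the tool's x, y, z in rad. A call has 1 to 8 rows; each row is the pose to reach, as a shift and turn from the pose commanded when the call began, along the tool's axes at that moment; what a row does not reach only later rows make up. A row lasts 1/10 s, in which the tool goes at most 50 mm and 8.59 degrees, less where a joint would pass 70% of its speed; a pose out of reach is approached as far as the arm can. A call with a gripper value outside its range is refused whole. "claw" is the closure, from 0 (fully open) to 1 (shut), set as the call begins (left out, the last holds). The fingers move at their own pace and stop on an object; "grip_force" is the grip in N (left out, the last holds). Time passes only in rows, so rows that repeat a pose let the fingers close. It gives the time, the measured TCP pose, the force and the opening at its end, in the units of the state.
- bot.get_state(): the state, without advancing time (a new reading comes with each control period).
- bot.camera(name): name is "scene" or "top" or "wrist"; returns a dict with "pixels" (480x640x3 uint8, red, green, blue), "fx", "fy", "cx", "cy" (pixels), "R" (3x3) and "t" (3): a world point X has camera coordinates R X + t. Camera axes: x right, y down, z forward; pixel columns grow to the right and rows downward; lengths in m; the calibration is good to about 2 mm. The wrist camera is an equidistant fisheye: a pixel r from the principal point sees the ray r / f radians off the axis. A picture is of the moment at which its call begins. There is no depth.
- bot.finish_job(): hands the job in, once; it reports no verdict.
The state is a dict: "time_s": time; "joints": joint angles; "qd": joint speeds; "tau": joint torques, N m; "tcp_pos": TCP position; "ee_rot": TCP orientation; "ft_force": force on the tool from outside, world axes, zero at the start; "ft_torque": the same for the moment, N m; "gripper_width": finger opening in m.
Only numpy, scipy, OpenCV 4.12 (cv2) and the standard library are available. Lean on these libraries where they do the work, as an engineer would, in place of code of your own. Each camera call takes 0.05 s, during which the arm holds its last target.

### The job

Kit up the plywood tray: first stand one wooden knob upright in each of its three wells and let go of them, then take the wider of the two label holders out of the grooved block, slide it down behind the lip on the tray's far edge and push it fully home against the sprung strip in the bottom. Finish while holding it there, fully pressed down and upright, so that it can be screwed fast; do not let go, and leave the narrow holder and everything else where they are.

Things in the scene. Friction and masses are not known exactly. Their poses are not given: they have to be found in the camera images.
- knob0_center (a point): a turned wooden knob standing upright on the table like a pawn, 56 high: foot 30 across and 8 thick, neck 20 across, round head 36 across between heights 28 and 52, widest from 34 to 44 above its underside. Origin on its axis half-way up (28 above its underside), z up. The three knobs are alike; any knob may go in any well
- knob1_center (a point): a turned wooden knob standing upright on the table like a pawn, 56 high: foot 30 across and 8 thick, neck 20 across, round head 36 across between heights 28 and 52, widest from 34 to 44 above its underside. Origin on its axis half-way up (28 above its underside), z up. The three knobs are alike; any knob may go in any well
- knob2_center (a point): a turned wooden knob standing upright on the table like a pawn, 56 high: foot 30 across and 8 thick, neck 20 across, round head 36 across between heights 28 and 52, widest from 34 to 44 above its underside. Origin on its axis half-way up (28 above its underside), z up. The three knobs are alike; any knob may go in any well
- well0 (a point): centre of the floor of the well at the -y end of the tray's row of three. The tray is a plywood board 130 (x) by 204 (y), fixed to the table; its frame (shared by the wells and the slot) has z up, y along the row of wells and x towards the lip. Each well is 48 x 48 inside, wells 60 apart, floor 8 above the table, walls only 12 high above that floor and 10 to 12 thick
- well1 (a point): centre of the floor of the well at the middle of the tray's row of three. The tray is a plywood board 130 (x) by 204 (y), fixed to the table; its frame (shared by the wells and the slot) has z up, y along the row of wells and x towards the lip. Each well is 48 x 48 inside, wells 60 apart, floor 8 above the table, walls only 12 high above that floor and 10 to 12 thick
- well2 (a point): centre of the floor of the well at the +y end of the tray's row of three. The tray is a plywood board 130 (x) by 204 (y), fixed to the table; its frame (shared by the wells and the slot) has z up, y along the row of wells and x towards the lip. Each well is 48 x 48 inside, wells 60 apart, floor 8 above the table, walls only 12 high above that floor and 10 to 12 thick
- slot (a point): middle of the floor of the label channel on the tray's far edge (78 to the +x side of the row of wells), 8 above the table. The channel runs along this frame's y, 78 long and 13 wide (x) inside, between the outer lip and an equal inner wall, both 19 to 20 high above the floor with tops flared outwards about 3 mm as lead-in; closed at both ends
- seat (a joint): black sprung strip in the bottom of the channel, 50 long: 0 when up (its top 6 mm above the channel floor), 0.006 m when pushed down flush with the floor, where what presses it also meets the solid floor. The spring pushes up with about 2 N at the start and 8 N at the bottom, and lifts the strip and a loose label holder back up when let go
- label_center (a point): the wide label holder: flat upright grey plastic plate with a paper card on both faces, 8 thick (x), 70 wide (y), 70 high (z), about 60 g, either way round is the same. Origin at its centre, 35 above its lower edge. It starts standing on edge in the groove of a plywood block (block 45 x 190, 22 high, fixed; groove 11 wide, its floor 6 above the table), its upper 54 free; in one half of the groove, the narrow holder in the other
- narrow_center (a point): the narrow label holder (to be left alone): same plate, 8 thick, 40 wide, 70 high, standing in the same groove beside the wide one; origin at its centre, y along its width, z up
- mallet: bystander: black-handled mallet lying on the table, 250 long, head up to about 40 high; origin at its underside
- bowl: bystander: white bowl of brass screws, 130 across, 45 high; origin under its centre
- glue: bystander: white round glue bottle with a cap, 48 across, 110 high; origin under its centre
- panel: bystander: pine end panel with a hand slot, about 150 x 140 x 16, lying flat; origin under its middle
- sander: bystander: cork sanding block 70 x 40 x 28; origin under its centre
- pencil: bystander: carpenter's pencil 150 x 8 x 8 lying on the table; origin under its centre
- plank: bystander: plain pine board 240 x 90 x 16 lying flat; origin under its centre
There are look-alikes about, which are no part of the job. Leave any green look-alike of the part that bears knob0_center alone.

How it is judged:
By the outcome, as a careful person would: the job done as asked, in the order asked, and still so for the second after the job is handed in, while the arm keeps its last pose, push and grip.
It also fails if it takes over 72 s, if anything falls off the work surface, if the arm or the gripper's body presses on something with over 40 N, if the wrist force passes 120 N, or if a joint passes its speed limit or range.

## Working session

There is one attempt and no reset: what is moved stays moved. The work goes in short steps, Python scripts to look and compute and a tool call to move; the robot and the scene stay as the last step left them, time stands still between calls to the robot, and variables do not carry over. Pictures are saved under pics/ and viewed, and the job is handed in when it is done.

Besides the shell and the picture viewer there is one more tool, called after ">>>" as name(argument=value, ...) on one line, values as JSON. move_arm: Moves the arm, as the interface text tells. Its arguments: {"type":"object","properties":{"deltas":{"type":"string"},"claw":{"type":"number"},"grip_force":{"type":"number"}},"required":["deltas"]}

```bash
mkdir -p pics; ls
cat > h.py <<'E'
import numpy as np, cv2
from scipy.spatial.transform import Rotation as Ro
from bench import bot
def snap(n,f):
    c=bot.camera(n); cv2.imwrite('pics/'+f,cv2.cvtColor(c['pixels'],cv2.COLOR_RGB2BGR))
    import pickle; pickle.dump(c,open('pics/'+f+'.pkl','wb')); return c
def load(f):
    import pickle; return pickle.load(open('pics/'+f+'.pkl','rb'))
def ray(c,u,v,fish=False):
    a=np.array([(u-c['cx'])/c['fx'],(v-c['cy'])/c['fy']])
    if fish:
        r=np.linalg.norm(a); d=np.r_[a/r*np.sin(r),np.cos(r)] if r>0 else np.array([0,0,1.])
    else: d=np.r_[a,1]
    R=np.array(c['R']);return -R.T@np.array(c['t']), R.T@d
def atz(c,u,v,z,fish=False):
    o,d=ray(c,u,v,fish); return o+d*(z-o[2])/d[2]
def proj(c,X):
    p=np.array(c['R'])@np.array(X)+np.array(c['t']); return c['fx']*p[0]/p[2]+c['cx'],c['fy']*p[1]/p[2]+c['cy']
E
python3 - <<'E'
from h import *
np.set_printoptions(precision=4,suppress=True)
print(bot.get_state())
for n in ['scene','top','wrist']:
    c=snap(n,n+'0.png'); print(n,c['fx'],c['fy'],c['cx'],c['cy'],-np.array(c['R']).T@np.array(c['t']));print(np.array(c['R']))
E
```

```text
pics
{'time_s': 0.0, 'joints': array([-78.2779,  30.7802,  -0.254 ,  88.1705,   0.1495,  61.153 ,
        -4.0781]), 'qd': array([ 0.0142, -0.0356, -0.1033,  0.0811, -0.0502,  0.0573,  0.0512]), 'tau': array([  0.0001, -58.3414,   1.0486, -25.9104,   0.0123,   0.0097,
        -0.    ]), 'tcp_pos': array([0.1737, 0.6257, 0.2304]), 'ee_rot': array([-179.8969,    0.0081,  164.4904]), 'ft_force': array([-0.1971,  0.5507,  0.1164]), 'ft_torque': array([-0.0012, -0.0456, -0.0185]), 'gripper_width': 0.08560452182048629}
scene 550.8743655963502 550.8743655963502 305.8303014610818 245.96836199599278 [ 1.0341 -0.6227  0.9777]
[[ 0.7963  0.6049  0.0075]
 [ 0.4521 -0.5868 -0.6718]
 [-0.402   0.5383 -0.7407]]
top 615.0549090967278 615.0549090967278 308.93019377929045 227.93256224104758 [0.3111 0.0251 1.6208]
[[ 0.0154 -0.9997 -0.0175]
 [-0.9911 -0.013  -0.1321]
 [ 0.1319  0.0194 -0.9911]]
wrist 371.64829954431775 371.64829954431775 320.5069961331552 240.09062835030306 [0.1102 0.6427 0.3736]
[[ 0.2678  0.9635 -0.0015]
 [ 0.9306 -0.2582  0.2595]
 [ 0.2496 -0.0709 -0.9657]]
```

View pics/scene0.png

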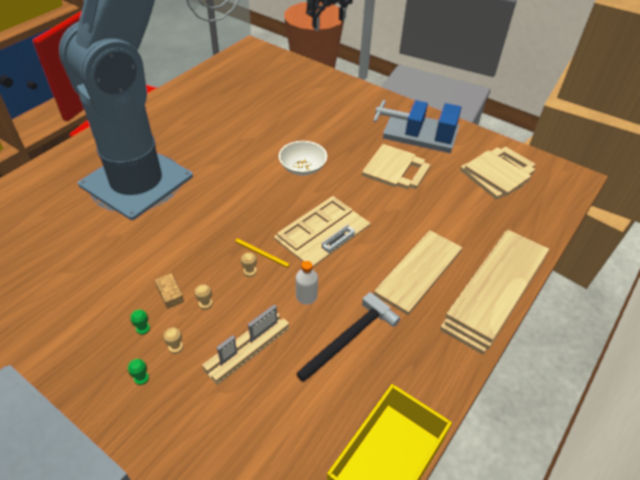

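View pics/top0.png

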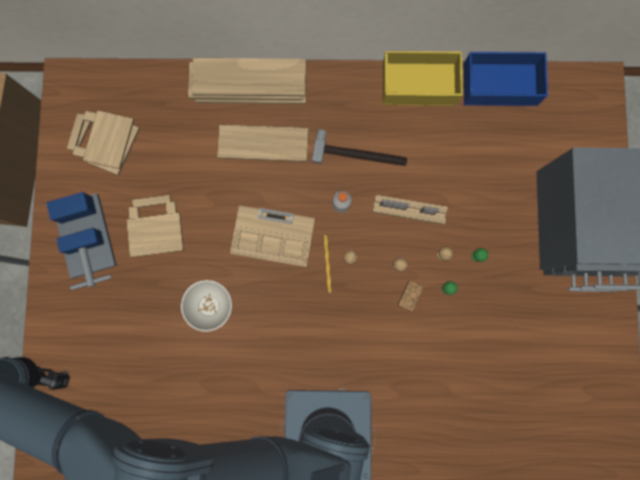

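View pics/wrist0.png

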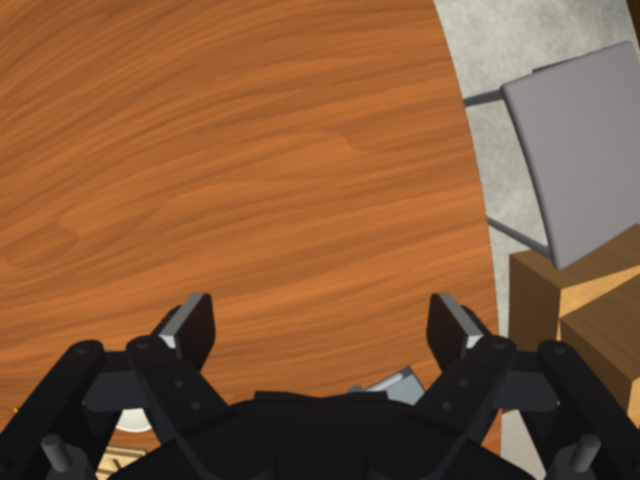

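The scene shows the tray near (322,227), knobs at (249,262), (204,294) and (173,338), green look-alikes at (139,320) and (138,370), and the grooved block at (247,345). Next I'll enlarge crops.

Run:
```python
import cv2
a=cv2.imread('pics/top0.png'); b=cv2.imread('pics/scene0.png')
def crop(i,x,y,w,h,s,f):
    cv2.imwrite('pics/'+f,cv2.resize(i[y:y+h,x:x+w],None,fx=s,fy=s,interpolation=cv2.INTER_CUBIC))
crop(a,220,180,130,100,6,'topA.png')   # tray
crop(a,330,180,130,100,6,'topB.png')
crop(b,260,180,130,100,6,'scA.png')
crop(b,120,235,180,135,4,'scB.png')
```

```text
(no output)
```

View pics/topA.png

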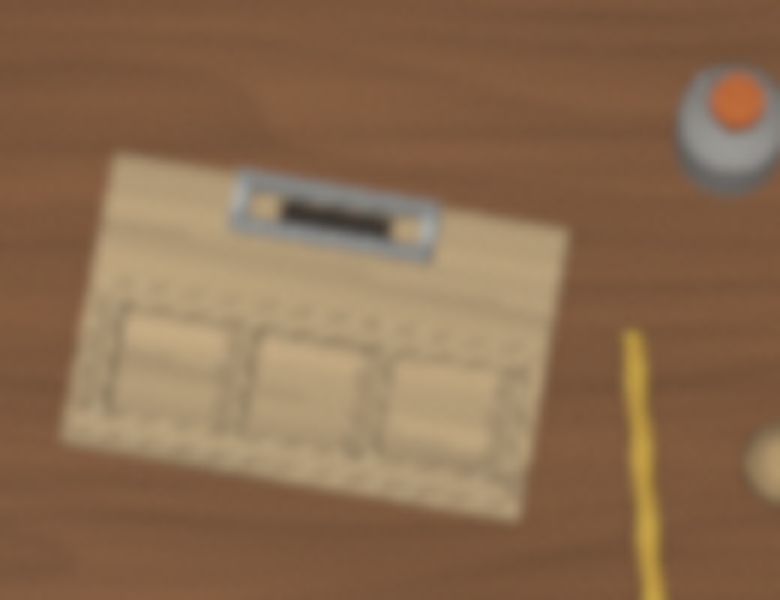

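View pics/topB.png

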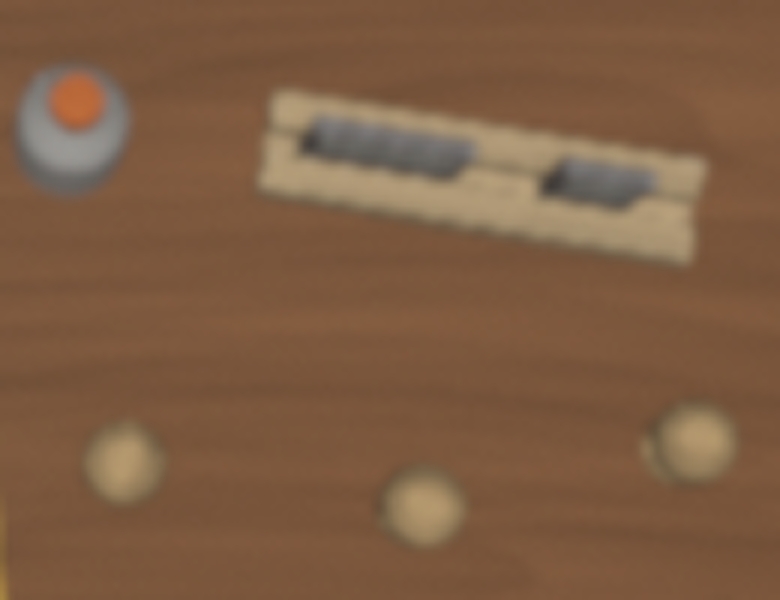

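View pics/scA.png

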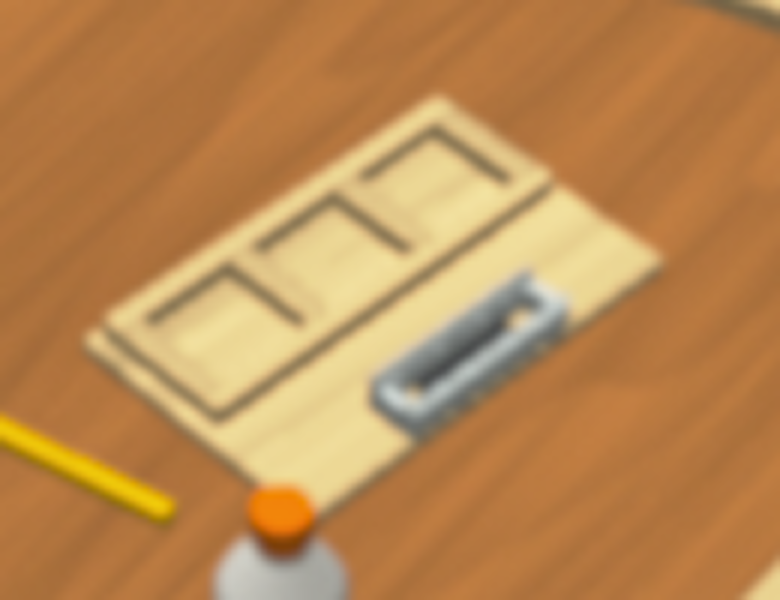

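View pics/scB.png

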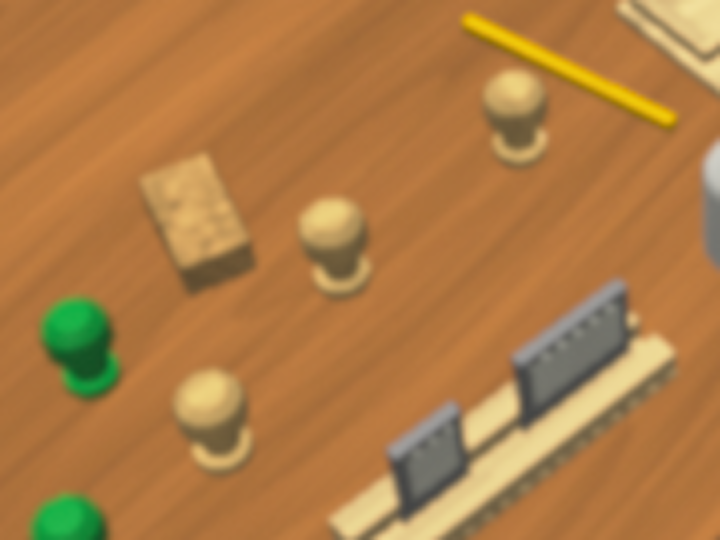

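```bash
cat > m1.py <<'E'
from h import *
np.set_printoptions(precision=4,suppress=True)
T=load('top0.png');S=load('scene0.png')
tp=lambda x,y,x0,y0,s:(x0+(x+.5)/s-.5,y0+(y+.5)/s-.5)
A=lambda x,y:tp(x,y,220,180,6)
B=lambda x,y:tp(x,y,330,180,6)
SA=lambda x,y:tp(x,y,260,180,6)
SB=lambda x,y:tp(x,y,120,235,4)
def tri(p,q):
    o1,d1=ray(T,*p);o2,d2=ray(S,*q)
    M=np.c_[d1,-d2];s=np.linalg.lstsq(M,o2-o1,rcond=None)[0]
    a=o1+d1*s[0];b=o2+d2*s[1];return (a+b)/2,np.linalg.norm(a-b)
E
python3 - <<'E'
from m1 import *
print('knobs')
for p,q in [((123,463),(515,100)),((424,508),(333,231)),((697,443),(210,405))]:
    print(atz(T,*B(*p),.040),atz(S,*SB(*q),.040),tri(B(*p),SB(*q)))
print('tray')
tc=[atz(T,*A(*p),.008) for p in [(117,152),(569,229),(520,522),(62,440)]]
for a in tc: print(a)
print([np.linalg.norm(tc[i]-tc[(i+1)%4]) for i in range(4)])
sc=[atz(S,*SA(*p),.008) for p in [(663,260),(320,515),(87,340)]]
for a in sc: print('S',a)
print('slot rim', [atz(T,*A(*p),.028) for p in [(236,170),(440,205),(432,265),(228,228)]])
print('black strip',atz(T,*A(336,219),.014))
print('block')
for p in [(272,88),(708,158),(692,265),(258,190)]: print(atz(T,*B(*p),.022))
E
```

```text
knobs
[ 0.448 -0.051  0.04 ] [ 0.4481 -0.053   0.04  ] (array([ 0.4477, -0.0516,  0.0386]), np.float64(0.0014471278850990816))
[ 0.4305 -0.1797  0.04  ] [ 0.4322 -0.1815  0.04  ] (array([ 0.4306, -0.1802,  0.0374]), np.float64(0.00033394374639052324))
[ 0.46   -0.2965  0.04  ] [ 0.4603 -0.2974  0.04  ] (array([ 0.46  , -0.2969,  0.0391]), np.float64(0.0005566938967230349))
tray
[0.5852 0.2438 0.008 ]
[0.5532 0.0426 0.008 ]
[0.4234 0.0622 0.008 ]
[0.4566 0.2641 0.008 ]
[np.float64(0.20373337673294978), np.float64(0.13129273447909506), np.float64(0.20465066267068893), np.float64(0.1302218809860392)]
S [0.5872 0.2402 0.008 ]
S [0.5574 0.0437 0.008 ]
S [0.428  0.0604 0.008 ]
slot rim [array([0.5744, 0.1886, 0.028 ]), array([0.5601, 0.0989, 0.028 ]), array([0.5335, 0.1019, 0.028 ]), array([0.5487, 0.1914, 0.028 ])]
black strip [0.5554 0.1453 0.014 ]
block
[ 0.6158 -0.1162  0.022 ]
[ 0.5869 -0.3066  0.022 ]
[ 0.5396 -0.299   0.022 ]
[ 0.5703 -0.1101  0.022 ]
```

Run:
```python
from m1 import *
a=cv2.imread('pics/top0.png'); b=cv2.imread('pics/scene0.png')
def crop(i,x,y,w,h,s): return cv2.resize(i[y:y+h,x:x+w],None,fx=s,fy=s,interpolation=cv2.INTER_CUBIC)
o=np.vstack([crop(a,370,190,80,30,10)[:, :800],crop(b,215,300,80,30,10)])
cv2.imwrite('pics/plate.png',o)
print('sander top',[atz(S,*SB(*p),.028)[:2] for p in [(207,155),(250,243),(188,275),(140,180)]])
print('wells',[atz(T,*A(*p),.008)[:2] for p in [(441,408),(306,384),(170,366)]])
```

```text
sander top [array([ 0.3318, -0.1804]), array([ 0.3949, -0.2088]), array([ 0.3842, -0.2438]), array([ 0.3157, -0.2151])]
wells [array([0.473 , 0.0977]), array([0.4828, 0.1573]), array([0.4899, 0.2175])]
```

View pics/plate.png

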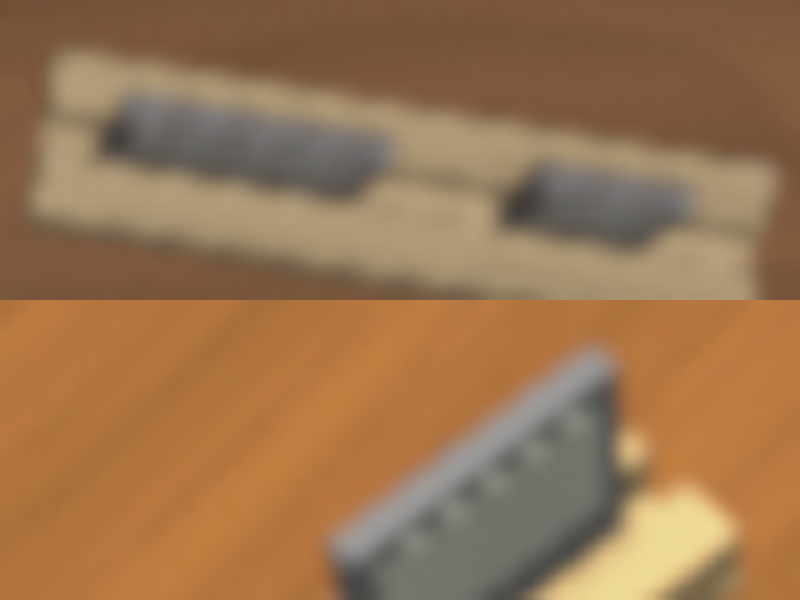

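```bash
cat >> h.py <<'E'
def plan(*wps):
    """wps: (x,y,z,yaw) tool straight down; prints deltas from the measured pose"""
    s=bot.get_state(); R0=Ro.from_euler('xyz',s['ee_rot'],degrees=True); p0=s['tcp_pos']
    print('t',round(s['time_s'],2),'at',np.round(p0,4),np.round(s['ee_rot'],1),'w',round(s['gripper_width'],4),'F',np.round(s['ft_force'],1))
    for w in wps:
        R=Ro.from_euler('xyz',[180,0,w[3]],degrees=True)
        d=R0.inv().apply(np.array(w[:3])-p0)*100; r=(R0.inv()*R).as_rotvec()
        print(np.round(d,2),np.round(r,3), 'mm',round(np.linalg.norm(d)*10),'deg',round(np.degrees(np.linalg.norm(r)),1))
E
python3 - <<'E'
from m1 import *
P=lambda x,y:tp(x,y,370,190,10); Q=lambda x,y:tp(x,y,215,300,10)
print(tri(P(262,118),Q(473,149)), atz(T,*P(262,118),.076),atz(S,*Q(473,149),.076))
print('ends S',atz(S,*Q(342,240),.076),atz(S,*Q(605,55),.076))
print('narrow',atz(T,*P(616,186),.076))
plan((.38,.30,.23,105),(.448,-.052,.11,81))
E
```

```text
(array([ 0.587 , -0.1654,  0.0751]), np.float64(0.0026239946930561794)) [ 0.5878 -0.1643  0.076 ] [ 0.5866 -0.1668  0.076 ]
ends S [ 0.5803 -0.1989  0.076 ] [ 0.5928 -0.1331  0.076 ]
narrow [ 0.5714 -0.2538  0.076 ]
t 0.15 at [0.1738 0.6258 0.2306] [-179.9    0.   164.5] w 0.0857 F [-0.1 -0.4 -0.2]
[-28.59 -25.88   0.1 ] [-0.001  0.001  1.038] mm 386 deg 59.5
[-44.55 -57.96  12.14] [-0.001  0.001  1.457] mm 741 deg 83.5
```

>>> move_arm(deltas="-28.6 -25.9 0.1 0 0 1.04;-28.6 -25.9 0.1 0 0 1.04;-28.6 -25.9 0.1 0 0 1.04;-28.6 -25.9 0.1 0 0 1.04;-28.6 -25.9 0.1 0 0 1.04;-28.6 -25.9 0.1 0 0 1.04;-28.6 -25.9 0.1 0 0 1.04;-28.6 -25.9 0.1 0 0 1.04", claw=0.42, grip_force=40)

```text
time_s: 0.95
tcp_pos: [0.3816, 0.2969, 0.2303]
ee_rot: [180.0, 0.0, 104.5]
ft_force: [0.7, -0.2, 0.6]
gripper_width: 0.0497
```

```bash
python3 -c "
from h import *
plan((.448,-.052,.11,81))"
```

```text
t 0.95 at [0.3816 0.2969 0.2303] [180.    0.  104.5] w 0.0497 F [ 0.7 -0.2  0.6]
[-35.43  -2.31  12.06] [0.    0.001 0.41 ] mm 375 deg 23.5
```

>>> move_arm(deltas="-35.4 -2.3 12.0 0 0 0.41;-35.4 -2.3 12.0 0 0 0.41;-35.4 -2.3 12.0 0 0 0.41;-35.4 -2.3 12.0 0 0 0.41;-35.4 -2.3 12.0 0 0 0.41;-35.4 -2.3 12.0 0 0 0.41;-35.4 -2.3 12.0 0 0 0.41;-35.4 -2.3 12.0 0 0 0.41")

```text
time_s: 1.75
tcp_pos: [0.4486, -0.0521, 0.1094]
ee_rot: [-180.0, 0.1, 81.1]
ft_force: [-0.2, 1.0, 0.9]
gripper_width: 0.0497
```

```bash
python3 -c "
from h import *
snap('wrist','w1.png')
plan((.448,-.052,.017,81))"
```

```text
t 1.8 at [ 0.4488 -0.0545  0.109 ] [-180.     0.2   81. ] w 0.0496 F [ 0.5 -2.7  0.8]
[ 0.27 -0.11  9.2 ] [-0.     0.003 -0.   ] mm 92 deg 0.2
```

View pics/w1.png

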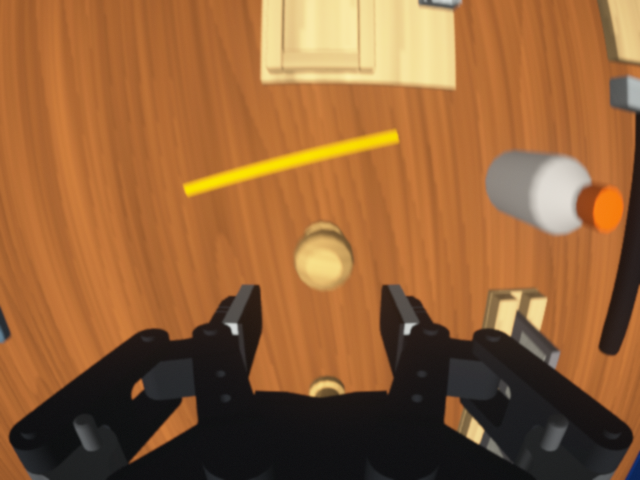

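```bash
python3 -c "
from h import *
c=load('w1.png')
print(atz(c,324,258,.044,True))
plan((.448,-.052,.017,81))"
```

```text
[ 0.44982995 -0.05460688  0.044     ]
t 1.8 at [ 0.4488 -0.0545  0.109 ] [-180.     0.2   81. ] w 0.0496 F [ 0.5 -2.7  0.8]
[ 0.27 -0.11  9.2 ] [-0.     0.003 -0.   ] mm 92 deg 0.2
```

>>> move_arm(deltas="0 0.1 4 0 0 0;0 0.1 7 0 0 0;0 0.1 9.2 0 0 0;0 0.1 9.2 0 0 0;0 0.1 9.2 0 0 0")

```text
time_s: 2.3
tcp_pos: [0.4499, -0.0479, 0.0186]
ee_rot: [-180.0, 0.0, 81.4]
ft_force: [-0.3, 0.2, 0.3]
gripper_width: 0.0496
```

>>> move_arm(deltas="0 0 0 0 0 0;0 0 0 0 0 0;0 0 0 0 0 0;0 0 0 0 0 0", claw=1, grip_force=40)

```text
time_s: 2.7
tcp_pos: [0.4509, -0.0478, 0.0196]
ee_rot: [179.9, -0.0, 81.4]
ft_force: [-2.3, -0.4, 8.3]
gripper_width: 0.0341
```

```bash
python3 -c "
from h import *
snap('wrist','w2.png')
plan((.448,-.052,.10,81),(.489,.217,.10,81),(.489,.217,.026,81))"
```

```text
t 2.75 at [ 0.4509 -0.0479  0.0196] [179.9  -0.   81.4] w 0.0346 F [-1.  -0.8  8.4]
[-0.45 -0.2  -8.04] [ 0.002 -0.001  0.007] mm 81 deg 0.4
[26.76 -0.17 -8.03] [ 0.002 -0.001  0.007] mm 279 deg 0.4
[26.76 -0.18 -0.63] [ 0.002 -0.001  0.007] mm 268 deg 0.4
```

View pics/w2.png

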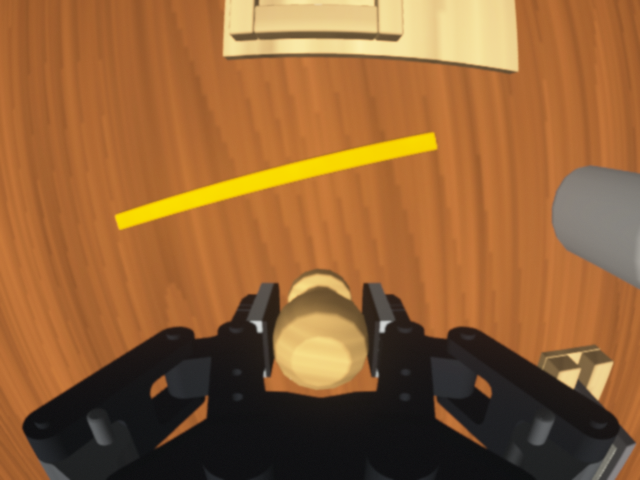

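>>> move_arm(deltas="0 0 0 0 0 0;0 0 0 0 0 0;0 0 0 0 0 0;-0.55 -0.1 0 0 0 0;-0.55 -0.1 0 0 0 0;-0.55 -0.1 0 0 0 0;-0.55 -0.1 0 0 0 0", claw=0.42)

```text
time_s: 3.45
tcp_pos: [0.4481, -0.0532, 0.0183]
ee_rot: [-180.0, -0.0, 81.4]
ft_force: [0.6, -1.3, 1.3]
gripper_width: 0.0497
```

```bash
python3 -c "
from h import *
snap('wrist','w3.png')
plan((.448,-.052,.10,81))"
```

```text
t 3.5 at [ 0.4481 -0.0532  0.0183] [-180.    -0.    81.4] w 0.0494 F [0.4 0.9 0.3]
[ 0.12 -0.03 -8.17] [-0.    -0.     0.007] mm 82 deg 0.4
```

View pics/w3.png

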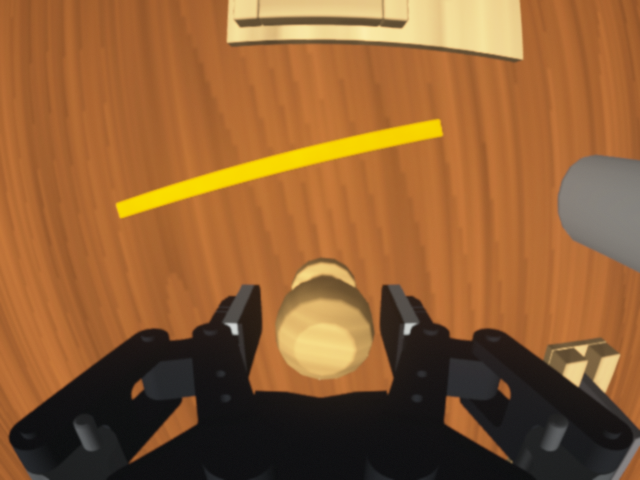

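```bash
python3 -c "
from h import *
c=load('w3.png')
print(atz(c,325,348,.056,True),atz(c,325,325,.04,True))"
```

```text
[ 0.44911999 -0.05373186  0.056     ] [ 0.44931643 -0.05362704  0.04      ]
```

>>> move_arm(deltas="0 0 0 0 0 0;0 0 0 0 0 0;0 0 0 0 0 0;0 0 0 0 0 0;0 0 0 0 0 0", claw=1)

```text
time_s: 4.0
tcp_pos: [0.4483, -0.0532, 0.0184]
ee_rot: [180.0, -0.0, 81.4]
ft_force: [-1.0, 0.3, 4.5]
gripper_width: 0.0348
```

```bash
python3 -c "
from h import *
plan((.448,-.053,.09,81),(.489,.217,.10,81),(.489,.217,.026,81))"
```

```text
t 4.0 at [ 0.4483 -0.0532  0.0184] [180.   -0.   81.4] w 0.0348 F [-1.   0.3  4.5]
[ 0.01 -0.03 -7.16] [ 0.    -0.     0.007] mm 72 deg 0.4
[ 2.732e+01 -1.000e-02 -8.160e+00] [ 0.    -0.     0.007] mm 285 deg 0.4
[ 2.732e+01 -1.000e-02 -7.600e-01] [ 0.    -0.     0.007] mm 273 deg 0.4
```

>>> move_arm(deltas="0 0 -3 0 0 0;0 0 -6 0 0 0;4 0 -8.2 0 0 0;9 0 -8.2 0 0 0;14 0 -8.2 0 0 0;19 0 -8.2 0 0 0;24 0 -8.2 0 0 0;27.3 0 -8.2 0 0 0.007")

```text
time_s: 4.8
tcp_pos: [0.4885, 0.2213, 0.1]
ee_rot: [-180.0, -0.1, 81.2]
ft_force: [0.8, 0.3, -0.0]
gripper_width: 0.0342
```

>>> move_arm(deltas="0 0 0 0 0 0;0 0 0 0 0 0;0 0 3 0 0 0;0 0 4.5 0 0 0;0 0 4.5 0 0 0;0 0 4.5 0 0 0")

```text
time_s: 5.4
tcp_pos: [0.489, 0.2156, 0.0554]
ee_rot: [-180.0, 0.0, 80.9]
ft_force: [-0.6, -0.5, 0.2]
gripper_width: 0.0346
```

```bash
python3 -c "
from h import *
snap('wrist','w4.png');snap('top','t4.png')
plan((.489,.217,.026,81))"
```

```text
t 5.5 at [0.4896 0.2164 0.0561] [179.9  -0.   81. ] w 0.0345 F [-0.  -0.1 -0.6]
[ 0.04 -0.07  3.01] [ 0.001 -0.001 -0.001] mm 30 deg 0.1
```

View pics/w4.png

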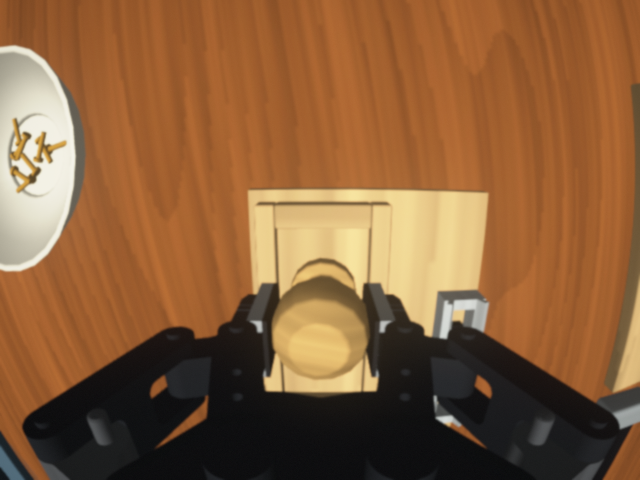

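```bash
python3 -c "
from h import *
c=load('w4.png')
for p,z in [((277,229),.008),((371,229),.008),((249,190),.008),((488,192),.008),((255,204),.02),((390,204),.02)]: print(p,atz(c,*p,z,True))"
```

```text
(277, 229) [0.46891496 0.23860785 0.008     ]
(371, 229) [0.51804953 0.23074579 0.008     ]
(249, 190) [0.45814622 0.26156742 0.008     ]
(488, 192) [0.58638682 0.24149729 0.008     ]
(255, 204) [0.46233432 0.25536407 0.02      ]
(390, 204) [0.52782621 0.24489508 0.02      ]
```

>>> move_arm(deltas="-0.15 0 1.5 0 0 0;-0.15 0 2.5 0 0 0;-0.15 0 2.9 0 0 0;-0.15 0 2.9 0 0 0;-0.15 0 2.9 0 0 0")

```text
time_s: 6.0
tcp_pos: [0.4885, 0.2151, 0.0261]
ee_rot: [-180.0, 0.0, 81.0]
ft_force: [-0.0, -0.1, 3.8]
gripper_width: 0.0343
```

>>> move_arm(deltas="0 0 0 0 0 0;0 0 0 0 0 0;0 0 0 0 0 0;0 0 -3 0 0 0;0 0 -6 0 0 0;0 0 -8 0 0 0;0 0 -8 0 0 0;0 0 -8 0 0 0", claw=0.42)

```text
time_s: 6.8
tcp_pos: [0.4886, 0.2155, 0.1062]
ee_rot: [180.0, -0.0, 81.0]
ft_force: [-0.0, 0.9, -1.3]
gripper_width: 0.05
```

```bash
python3 -c "
from h import *
snap('wrist','w5.png')
plan((.431,-.181,.10,81))"
```

```text
t 6.85 at [0.4881 0.2152 0.1056] [-179.9    0.    81. ] w 0.0494 F [-1.1  0.1 -0.6]
[-40.02   0.54   0.58] [-0.001  0.001  0.   ] mm 400 deg 0.1
```

View pics/w5.png

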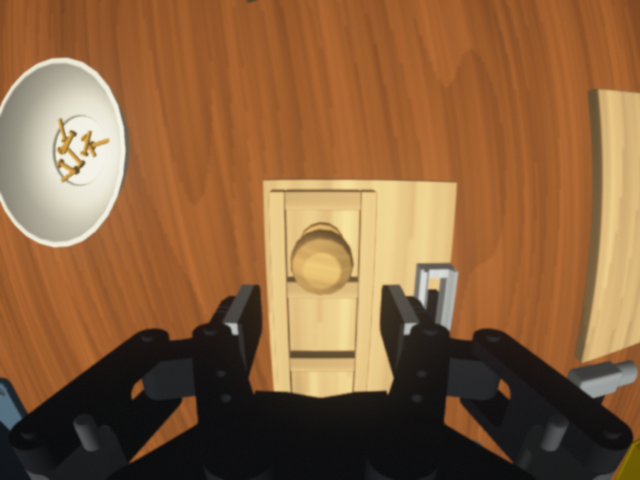

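>>> move_arm(deltas="-5 0.1 0 0 0 0;-10 0.2 0 0 0 0;-15 0.3 0 0 0 0;-20 0.4 0 0 0 0;-25 0.5 0.5 0 0 0;-30 0.6 0.5 0 0 0;-35 0.6 0.5 0 0 0;-40 0.65 0.6 0 0 0")

```text
time_s: 7.65
tcp_pos: [0.4312, -0.1821, 0.0993]
ee_rot: [-179.9, -0.0, 81.0]
ft_force: [1.7, -0.6, -0.2]
gripper_width: 0.0497
```

>>> move_arm(deltas="0 0 1 0 0 0;0 0 2 0 0 0;0 0 2 0 0 0")

```text
time_s: 7.95
tcp_pos: [0.4314, -0.1787, 0.0783]
ee_rot: [-179.8, -0.1, 81.1]
ft_force: [-0.4, 0.7, 1.4]
gripper_width: 0.0494
```

```bash
python3 -c "
from h import *
snap('wrist','w6.png')
plan((.432,-.181,.0184,81))"
```

```text
t 8.0 at [ 0.4319 -0.1786  0.079 ] [-1.798e+02 -1.000e-01  8.110e+01] w 0.0495 F [ 0.1  0.5 -0.1]
[-0.25  0.06  6.06] [-0.003 -0.001  0.003] mm 61 deg 0.2
```

View pics/w6.png

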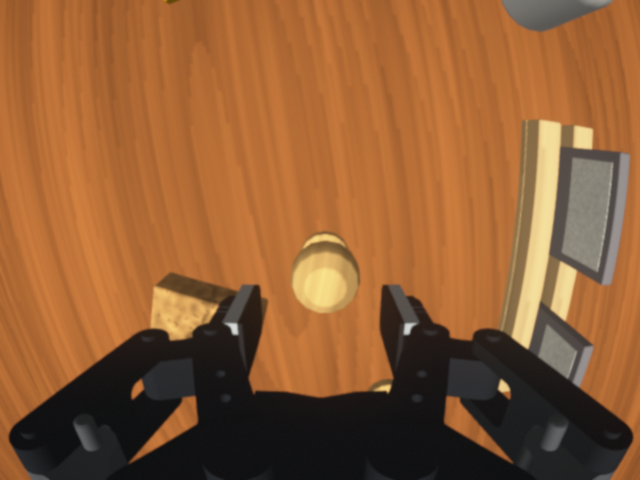

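```bash
python3 -c "
from h import *
c=load('w6.png')
print(atz(c,326,288,.054,True),atz(c,326,272,.039,True))
for p in [(172,273),(245,293),(152,335),(267,300)]: print(atz(c,*p,.028,True), atz(c,*p,.0,True))"
```

```text
[ 0.43280763 -0.18332673  0.054     ] [ 0.43338902 -0.18051753  0.039     ]
[ 0.34353952 -0.17226892  0.028     ] [ 0.3293657 -0.1805504  0.       ]
[ 0.38512992 -0.19028055  0.028     ] [ 0.37697528 -0.20116877  0.        ]
[ 0.31589709 -0.21164645  0.028     ] [ 0.29772272 -0.22562685  0.        ]
[ 0.39694488 -0.19631748  0.028     ] [ 0.39050016 -0.20807939  0.        ]
```

>>> move_arm(deltas="-0.3 0.15 0 0 0 0.1;-0.3 0.15 0 0 0 0.18;-0.3 0.15 3 0 0 0.18;-0.3 0.15 5 0 0 0.18;-0.3 0.15 6.05 0 0 0.18;-0.3 0.15 6.05 0 0 0.18;-0.3 0.15 6.05 0 0 0.18")

```text
time_s: 8.7
tcp_pos: [0.4341, -0.1834, 0.0202]
ee_rot: [180.0, -0.0, 70.7]
ft_force: [0.1, -0.0, -0.2]
gripper_width: 0.0497
```

>>> move_arm(deltas="0 0 0 0 0 0;0 0 0 0 0 0;0 0 0 0 0 0;0 0 0 0 0 0;0 0 0 0 0 0", claw=1)

```text
time_s: 9.2
tcp_pos: [0.4343, -0.1839, 0.0207]
ee_rot: [179.9, -0.0, 70.7]
ft_force: [-1.0, 1.3, 7.3]
gripper_width: 0.0343
```

```bash
python3 -c "
from h import *
snap('wrist','w7.png')
plan((.433,-.182,.09,81),(.480,.156,.10,81),(.480,.156,.055,81))"
```

```text
t 9.25 at [ 0.4343 -0.1839  0.0207] [179.9  -0.   70.7] w 0.0344 F [-1.3 -0.2  7. ]
[ 0.14 -0.18 -6.93] [ 0.002 -0.    -0.18 ] mm 69 deg 10.3
[33.59 -6.92 -7.92] [ 0.002 -0.    -0.18 ] mm 352 deg 10.3
[33.59 -6.93 -3.42] [ 0.002 -0.    -0.18 ] mm 345 deg 10.3
```

View pics/w7.png

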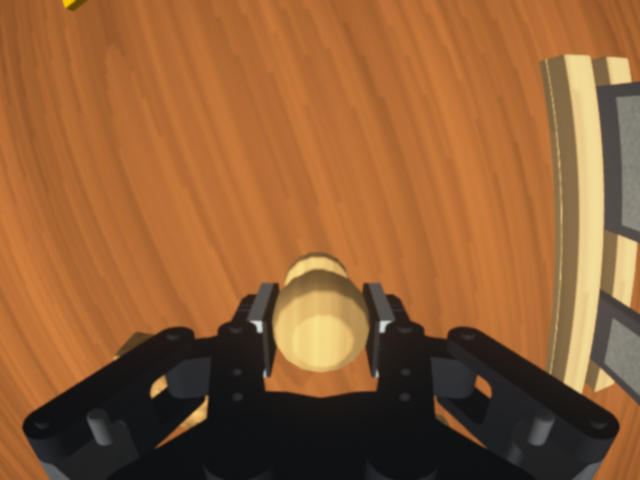

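>>> move_arm(deltas="0 0 -3 0 0 0;1 0 -6 0 0 0;5 -1 -7.9 0 0 -0.05;10 -2 -7.9 0 0 -0.1;15 -3 -7.9 0 0 -0.18;20 -4 -7.9 0 0 -0.18;24.9 -5.1 -7.9 0 0 -0.18;29.7 -6.1 -7.9 0 0 -0.18")

```text
time_s: 10.05
tcp_pos: [0.474, 0.1167, 0.0993]
ee_rot: [180.0, -0.0, 81.0]
ft_force: [0.3, -0.8, -0.5]
gripper_width: 0.0341
```

```bash
python3 -c "
from h import *
plan((.480,.156,.10,81),(.480,.156,.055,81))"
```

```text
t 10.05 at [0.474  0.1167 0.0993] [180.  -0.  81.] w 0.0341 F [ 0.3 -0.8 -0.5]
[ 3.98 -0.03 -0.07] [ 0.001 -0.001 -0.   ] mm 40 deg 0.1
[ 3.97 -0.03  4.43] [ 0.001 -0.001 -0.   ] mm 60 deg 0.1
```

>>> move_arm(deltas="4 0 0 0 0 0;4 0 2 0 0 0;4 0 4.4 0 0 0;4 0 4.4 0 0 0;4 0 4.4 0 0 0;4 0 4.4 0 0 0")

```text
time_s: 10.65
tcp_pos: [0.4811, 0.1538, 0.0559]
ee_rot: [179.9, -0.0, 81.0]
ft_force: [0.0, -1.2, -0.3]
gripper_width: 0.0344
```

```bash
python3 -c "
from h import *
snap('wrist','w8.png')
plan((.480,.156,.0287,81))"
```

```text
t 10.7 at [0.4811 0.1539 0.056 ] [ 1.799e+02 -1.000e-01  8.100e+01] w 0.0344 F [0.4 0.4 0.4]
[ 0.19 -0.14  2.73] [ 0.002 -0.001 -0.001] mm 27 deg 0.1
```

View pics/w8.png

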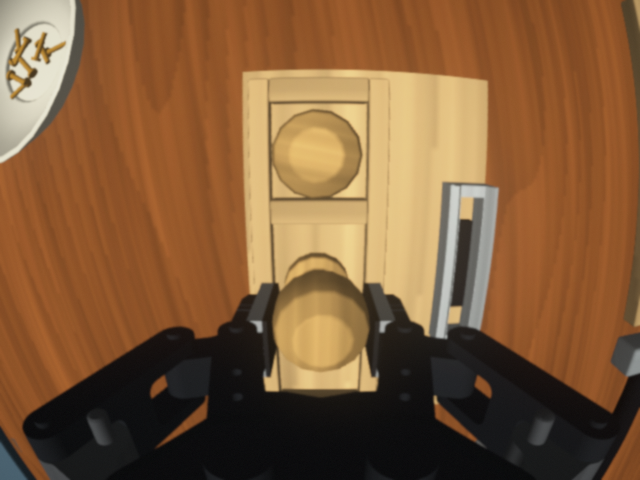

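>>> move_arm(deltas="0.1 0 1.5 0 0 0;0.1 0 2.3 0 0 0;0.1 0 2.7 0 0 0;0.1 0 2.7 0 0 0;0.1 0 2.7 0 0 0")

```text
time_s: 11.2
tcp_pos: [0.4793, 0.1553, 0.0281]
ee_rot: [-179.8, -0.0, 81.0]
ft_force: [-5.2, -0.1, 14.8]
gripper_width: 0.0345
```

>>> move_arm(deltas="0 0 0 0 0 0;0 0 0 0 0 0;0 0 0 0 0 0;0 0 -3 0 0 0;0 0 -6 0 0 0;0 0 -8 0 0 0;0 0 -8 0 0 0;0 0 -8 0 0 0", claw=0.42)

```text
time_s: 12.0
tcp_pos: [0.4803, 0.1552, 0.1076]
ee_rot: [180.0, -0.0, 81.0]
ft_force: [-0.7, 0.1, -0.5]
gripper_width: 0.0497
```

```bash
python3 -c "
from h import *
snap('wrist','w9.png')
plan((.461,-.299,.11,81))"
```

```text
t 12.05 at [0.4798 0.155  0.107 ] [-179.9    0.    81. ] w 0.0492 F [ 0.   0.  -0.5]
[-45.14   5.23  -0.28] [-0.001  0.001  0.   ] mm 454 deg 0.1
```

View pics/w9.png

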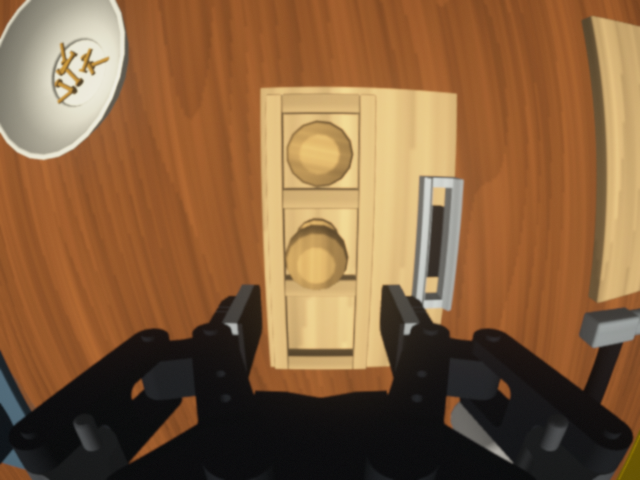

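>>> move_arm(deltas="-5 0.6 0 0 0 0;-10 1.2 0 0 0 0;-15 1.8 0 0 0 0;-20 2.3 0 0 0 0;-25 2.9 0 0 0 0;-30 3.5 0 0 0 0;-35 4.1 0 0 0 0;-39.9 4.6 0 0 0 0")

```text
time_s: 12.85
tcp_pos: [0.4624, -0.2462, 0.1065]
ee_rot: [-179.9, -0.0, 81.0]
ft_force: [1.3, 0.2, -0.3]
gripper_width: 0.0499
```

>>> move_arm(deltas="-5.2 0.6 0 0 0 0;-5.2 0.6 1 0 0 0;-5.2 0.6 2.5 0 0 0;-5.2 0.6 2.5 0 0 0;-5.2 0.6 2.5 0 0 0")

```text
time_s: 13.35
tcp_pos: [0.4611, -0.2945, 0.0816]
ee_rot: [-179.9, -0.1, 81.2]
ft_force: [0.1, -0.2, 0.7]
gripper_width: 0.0492
```

```bash
python3 -c "
from h import *
snap('wrist','w10.png')
plan((.461,-.299,.0194,81))"
```

```text
t 13.4 at [ 0.4616 -0.295   0.0823] [-1.799e+02 -1.000e-01  8.110e+01] w 0.0492 F [-0.1 -0.2 -0.4]
[-0.41  0.01  6.29] [-0.001 -0.001  0.003] mm 63 deg 0.2
```

View pics/w10.png

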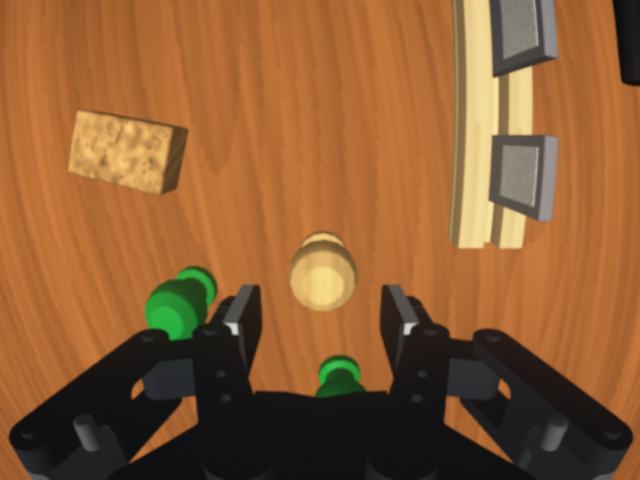

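```bash
python3 -c "
from h import *
c=load('w10.png')
print(atz(c,323,288,.054,True),atz(c,323,272,.039,True))
print('green',atz(c,178,308,.039,True),atz(c,195,288,.008,True),atz(c,340,372,.004,True))"
```

```text
[ 0.46097201 -0.30024104  0.054     ] [ 0.46149523 -0.29725019  0.039     ]
green [ 0.37470351 -0.30737592  0.039     ] [ 0.37525585 -0.3073445   0.008     ] [ 0.46010285 -0.38721574  0.004     ]
```

>>> move_arm(deltas="-0.4 0 3 0 0 0;-0.4 0 5 0 0 0;-0.4 0 6.25 0 0 0;-0.4 0 6.25 0 0 0;-0.4 0 6.25 0 0 0")

```text
time_s: 13.9
tcp_pos: [0.4612, -0.3007, 0.0209]
ee_rot: [180.0, 0.0, 81.0]
ft_force: [-0.5, 0.0, 0.6]
gripper_width: 0.0492
```

>>> move_arm(deltas="0 0 0 0 0 0;0 0 0 0 0 0;0 0 0 0 0 0;0 0 0 0 0 0;0 0 0 0 0 0", claw=1)

```text
time_s: 14.4
tcp_pos: [0.4615, -0.3012, 0.0215]
ee_rot: [179.9, 0.0, 81.0]
ft_force: [-1.0, 1.5, 6.3]
gripper_width: 0.0344
```

```bash
python3 -c "
from h import *
snap('wrist','w11.png')
plan((.461,-.299,.09,81),(.471,.096,.10,81))"
```

```text
t 14.45 at [ 0.4615 -0.3013  0.0215] [179.9   0.   81. ] w 0.0341 F [-0.8  0.7  6.9]
[ 0.21 -0.07 -6.85] [0.002 0.    0.   ] mm 69 deg 0.1
[39.38 -5.26 -7.87] [0.002 0.    0.   ] mm 405 deg 0.1
```

View pics/w11.png

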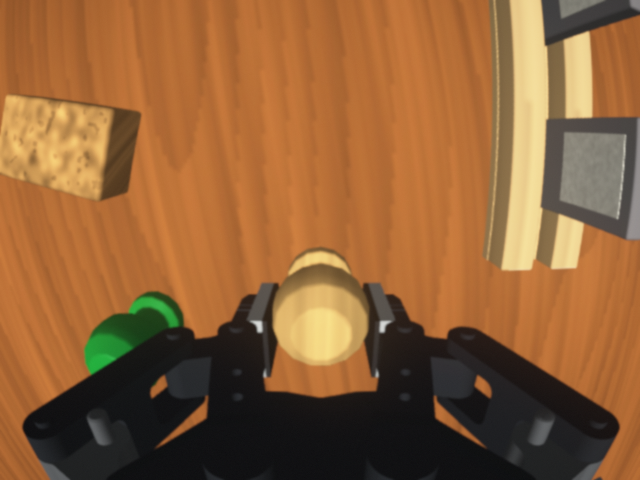

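>>> move_arm(deltas="0 0 -3 0 0 0;1 0 -6 0 0 0;5 -0.7 -7.9 0 0 0;10 -1.4 -7.9 0 0 0;15 -2 -7.9 0 0 0;20 -2.7 -7.9 0 0 0;25 -3.3 -7.9 0 0 0;29.7 -4 -7.9 0 0 0")

```text
time_s: 15.25
tcp_pos: [0.4678, 0.0009, 0.0999]
ee_rot: [179.9, -0.0, 81.0]
ft_force: [1.0, -1.2, -0.4]
gripper_width: 0.0345
```

>>> move_arm(deltas="5 -0.7 0 0 0 0;9.5 -1.3 0 0 0 0;9.5 -1.3 2 0 0 0;9.5 -1.3 4 0 0 0;9.5 -1.3 4 0 0 0;9.5 -1.3 4 0 0 0;9.5 -1.3 4 0 0 0")

```text
time_s: 15.95
tcp_pos: [0.4704, 0.0942, 0.0603]
ee_rot: [179.9, -0.0, 80.9]
ft_force: [0.5, -0.6, -0.2]
gripper_width: 0.0342
```

```bash
python3 -c "
from h import *
snap('wrist','w12.png')
plan((.471,.094,.0295,81))"
```

```text
t 16.0 at [0.4705 0.0943 0.0603] [179.9  -0.   80.9] w 0.0344 F [-0.8  0.1 -0.6]
[-0.03  0.05  3.08] [ 0.002 -0.001 -0.001] mm 31 deg 0.1
```

View pics/w12.png

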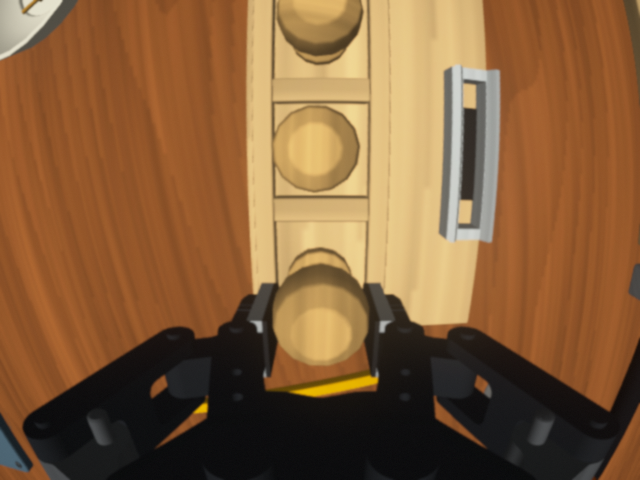

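>>> move_arm(deltas="0 0 1.5 0 0 0;0 0 2.5 0 0 0;0 0 3.05 0 0 0;0 0 3.05 0 0 0;0 0 3.05 0 0 0")

```text
time_s: 16.5
tcp_pos: [0.4692, 0.0946, 0.0291]
ee_rot: [-179.9, -0.0, 81.0]
ft_force: [-1.6, 1.1, 4.8]
gripper_width: 0.0345
```

>>> move_arm(deltas="0 0 0 0 0 0;0 0 0 0 0 0;0 0 0 0 0 0;0 0 -3 0 0 0;0 0 -6 0 0 0;0 0 -9 0 0 0;0 0 -9 0 0 0;0 0 -9 0 0 0", claw=0.42)

```text
time_s: 17.3
tcp_pos: [0.47, 0.095, 0.1191]
ee_rot: [179.9, -0.1, 81.0]
ft_force: [0.1, 0.7, -1.5]
gripper_width: 0.0497
```

```bash
python3 -c "
from h import *
c=load('w12.png')
im=cv2.imread('pics/w12.png')
cv2.imwrite('pics/w12c.png',cv2.resize(im[50:260,400:540],None,fx=2.85,fy=2.85,interpolation=cv2.INTER_CUBIC)) 
snap('wrist','w13.png')
plan((.587,-.166,.12,81.2))"
```

```text
t 17.35 at [0.4693 0.0948 0.1184] [-180.    0.   81.] w 0.0493 F [ 0.1 -0.2 -1. ]
[-23.92  15.69  -0.17] [-0.     0.    -0.003] mm 286 deg 0.2
```

View pics/w13.png

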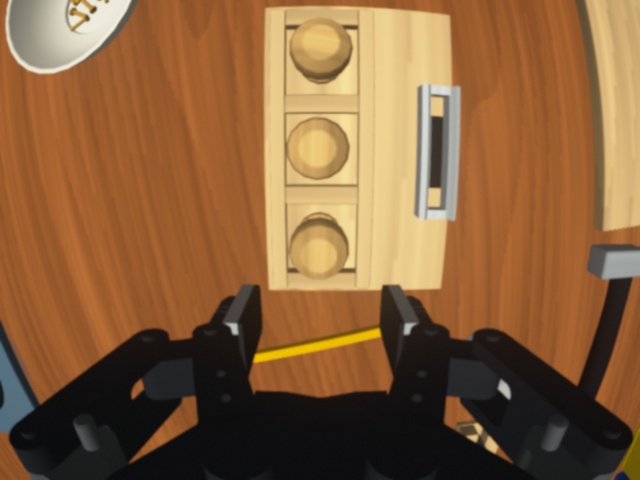

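View pics/w12c.png

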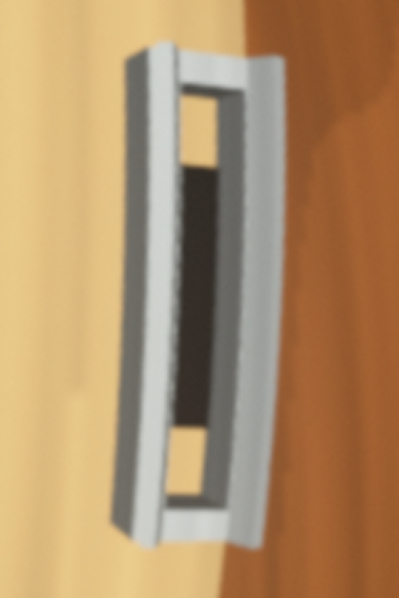

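```bash
python3 -c "
from m1 import *
print('glue',atz(T,*A(735,100),.11),'block yaws',np.degrees(np.arctan2(.6158-.5869,.3066-.1162)),np.degrees(np.arctan2(.5703-.5396,.299-.1101)))
plan((.471,-.16,.15,81),(.587,-.166,.13,81.2))"
```

```text
glue [ 0.5929 -0.0267  0.11  ] block yaws 8.630801788548451 9.230994400715428
t 17.35 at [0.4693 0.0948 0.1184] [-180.    0.   81.] w 0.0493 F [ 0.1 -0.2 -1. ]
[-25.14   4.14  -3.16] [-0.  0.  0.] mm 257 deg 0.0
[-23.92  15.69  -1.17] [-0.     0.    -0.003] mm 286 deg 0.2
```

>>> move_arm(deltas="-5 0.8 -2 0 0 0;-10 1.6 -3.2 0 0 0;-15 2.5 -3.2 0 0 0;-20 3.3 -3.2 0 0 0;-25 4.1 -3.2 0 0 0;-25 8 -3 0 0 0;-24.5 12 -2 0 0 0;-23.9 15.7 -1.2 0 0 0")

```text
time_s: 18.15
tcp_pos: [0.5879, -0.167, 0.1288]
ee_rot: [-179.9, -0.0, 80.9]
ft_force: [0.4, 0.1, 0.5]
gripper_width: 0.0496
```

>>> move_arm(deltas="0 0 0 0 0 0;0 0 0 0 0 0;0 0 0 0 0 0")

```text
time_s: 18.45
tcp_pos: [0.5857, -0.1663, 0.1299]
ee_rot: [-179.9, 0.0, 80.9]
ft_force: [-0.6, -0.5, -0.8]
gripper_width: 0.0495
```

```bash
python3 -c "
from h import *
snap('wrist','w14.png')
plan((.587,-.166,.04,81))"
```

```text
t 18.5 at [ 0.5858 -0.1663  0.1303] [-179.9    0.    80.9] w 0.0496 F [ 0.   0.2 -0.5]
[0.05 0.12 9.03] [-0.002  0.    -0.001] mm 90 deg 0.1
```

View pics/w14.png

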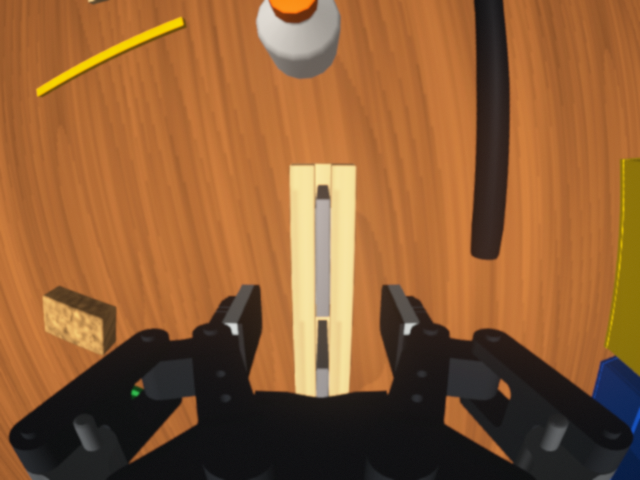

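```bash
python3 -c "
from h import *
c=load('w14.png')
im=cv2.imread('pics/w14.png')
cv2.imwrite('pics/w14c.png',cv2.resize(im[160:400,260:390],None,fx=2.5,fy=2.5,interpolation=cv2.INTER_CUBIC))
a=atz(c,323,199,.076,True);b=atz(c,323,316,.076,True);print(a,b,(a+b)/2,np.linalg.norm(a-b),np.degrees(np.arctan2(a[0]-b[0],a[1]-b[1])))
a=atz(c,323,185,.006,True)
a=atz(c,290,165,.022,True);b=atz(c,356,165,.022,True);print(a,b,np.linalg.norm(a-b))
"
```

```text
[ 0.59195775 -0.13234926  0.076     ] [ 0.58119785 -0.2005847   0.076     ] [ 0.5865778  -0.16646698  0.076     ] 0.06907858120751564 8.961059630866261
[ 0.57262173 -0.11397615  0.022     ] [ 0.61653345 -0.12094221  0.022     ] 0.04446082641489631
```

View pics/w14c.png

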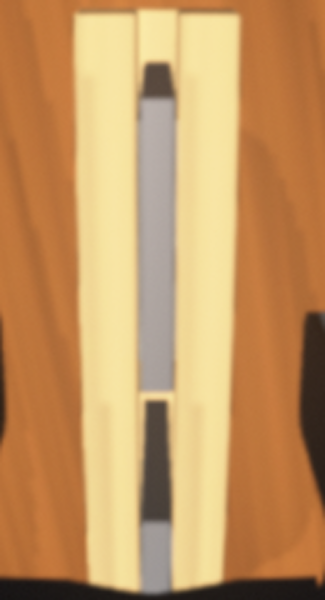

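>>> move_arm(deltas="0 0.08 4 0 0 0;0 0.08 7 0 0 0;0 0.08 9.1 0 0 0;0 0.08 9.1 0 0 0;0 0.08 9.1 0 0 0;0 0.08 9.1 0 0 0")

```text
time_s: 19.1
tcp_pos: [0.589, -0.1666, 0.0415]
ee_rot: [179.9, 0.0, 81.0]
ft_force: [-0.1, -0.2, 0.1]
gripper_width: 0.0497
```

```bash
python3 -c "
from h import *
plan((.5866,-.1665,.039,81))"
```

```text
t 19.1 at [ 0.589  -0.1666  0.0415] [179.9   0.   81. ] w 0.0497 F [-0.1 -0.2  0.1]
[-0.03 -0.24  0.25] [ 0.002  0.    -0.   ] mm 3 deg 0.1
```

>>> move_arm(deltas="0 0 0 0 0 0;0 0 0 0 0 0;0 0 0 0 0 0;0 0 0 0 0 0;0 0 0 0 0 0;0 0 0 0 0 0", claw=1, grip_force=60)

```text
time_s: 19.7
tcp_pos: [0.5885, -0.1661, 0.0405]
ee_rot: [180.0, -0.0, 81.0]
ft_force: [-1.1, 1.4, 6.2]
gripper_width: 0.0074
```

```bash
python3 -c "
from h import *
snap('wrist','w15.png')
plan((.5866,-.1665,.12,81))"
```

```text
t 19.75 at [ 0.5884 -0.1661  0.0404] [180.  -0.  81.] w 0.0072 F [-2.1  1.9  6.4]
[-0.06 -0.17 -7.96] [ 0. -0.  0.] mm 80 deg 0.0
```

View pics/w15.png

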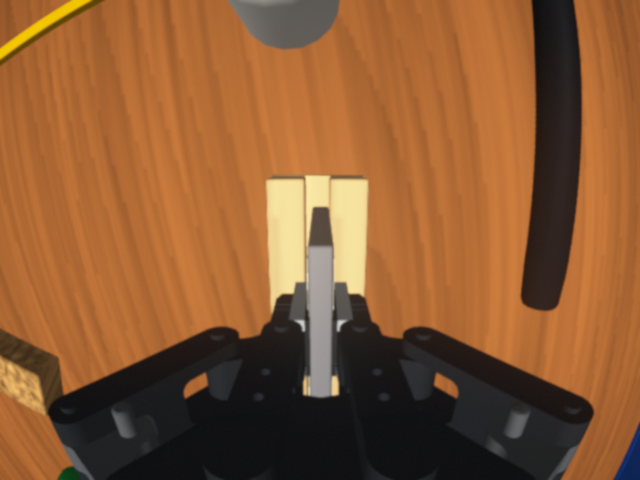

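>>> move_arm(deltas="0 0 -1 0 0 0;0 0 -3 0 0 0;0 0 -6 0 0 0;0 0 -10 0 0 0;0 0 -14 0 0 0;0 0 -14 0 0 0;0 0 -14 0 0 0")

```text
time_s: 20.45
tcp_pos: [0.5886, -0.1662, 0.1809]
ee_rot: [179.9, -0.0, 81.0]
ft_force: [-0.5, -0.6, -1.2]
gripper_width: 0.0075
```

Run:
```python
from h import *
c=snap('wrist','w16.png')
plan((.556,.145,.18,81))
# slot corners from w12/w13
np.set_printoptions(precision=4,suppress=True)
c=load('w12.png')
C=lambda x,y:(400+(x+.5)/2.85-.5,50+(y+.5)/2.85-.5)
for n,p,z in [('stripTL',(182,167),.014),('stripBL',(172,427),.014),('stripBR',(209,427),.014),('rimTLo',(163,42),.028),('rimTRo',(283,57),.028),('rimBLo',(155,548),.028),('rimBRo',(262,548),.028),('inTL',(180,84),.0275),('inBL',(166,508),.0275),('inTR',(246,88),.0275),('inBR',(229,508),.0275)]:
    print(n,atz(c,*C(*p),z,True))
```

```text
t 20.5 at [ 0.5878 -0.1657  0.1796] [-180.   -0.   81.] w 0.0073 F [-0.1  0.4 -0.4]
[ 3.02e+01 -7.99e+00 -2.00e-02] [-0. -0.  0.] mm 312 deg 0.0
stripTL [0.558 0.167 0.014]
stripBL [0.5502 0.1184 0.014 ]
stripBR [0.558  0.1174 0.014 ]
rimTLo [0.5524 0.1886 0.028 ]
rimTRo [0.5756 0.1852 0.028 ]
rimBLo [0.5402 0.0999 0.028 ]
rimBRo [0.5618 0.0964 0.028 ]
inTL [0.5544 0.181  0.0275]
inBL [0.543  0.1068 0.0275]
inTR [0.5672 0.1798 0.0275]
inBR [0.5555 0.1049 0.0275]
```

View pics/w16.png

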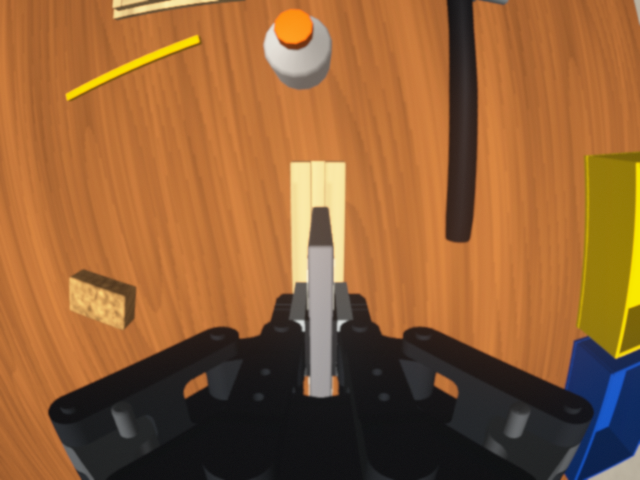

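>>> move_arm(deltas="4 -1 -1 0 0 0;9 -2.4 -1 0 0 0;14 -3.7 -1 0 0 0;19 -5 -1 0 0 0;24 -6.4 0 0 0 0;28 -7.6 0 0 0 0;30.1 -8 0 0 0 0;30.1 -8 0 0 0 0")

```text
time_s: 21.3
tcp_pos: [0.5542, 0.1488, 0.1778]
ee_rot: [-179.8, -0.0, 81.4]
ft_force: [0.3, -0.1, -1.4]
gripper_width: 0.0074
```

>>> move_arm(deltas="0 0 4 0 0 0;0 0 7 0 0 0;0 0 9.5 0 0 0;0 0 9.5 0 0 0;0 0 9.5 0 0 0;0 0 9.5 0 0 0")

```text
time_s: 21.9
tcp_pos: [0.5571, 0.1432, 0.086]
ee_rot: [179.9, -0.0, 81.0]
ft_force: [0.2, -0.3, -0.5]
gripper_width: 0.0075
```

Run:
```python
from h import *
c=snap('wrist','w17.png');snap('top','t17.png');snap('scene','s17.png')
plan((.5555,.144,.075,81))
im=cv2.imread('pics/w17.png')
cv2.imwrite('pics/w17c.png',cv2.resize(im[150:430,220:420],None,fx=2.1,fy=2.1,interpolation=cv2.INTER_CUBIC))
im=cv2.imread('pics/s17.png')
cv2.imwrite('pics/s17c.png',cv2.resize(im[180:280,260:390],None,fx=6,fy=6,interpolation=cv2.INTER_CUBIC))
```

```text
t 22.05 at [0.557  0.1438 0.086 ] [ 1.799e+02 -1.000e-01  8.100e+01] w 0.007 F [0.6 0.7 0.2]
[-0.   -0.16  1.1 ] [ 0.002 -0.001 -0.   ] mm 11 deg 0.1
```

View pics/w17.png

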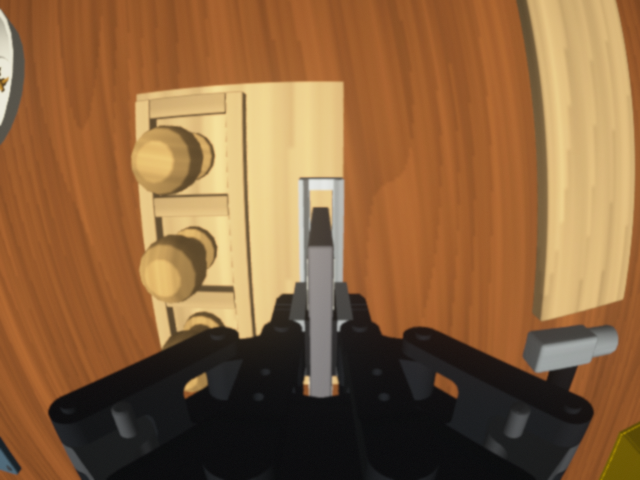

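View pics/w17c.png

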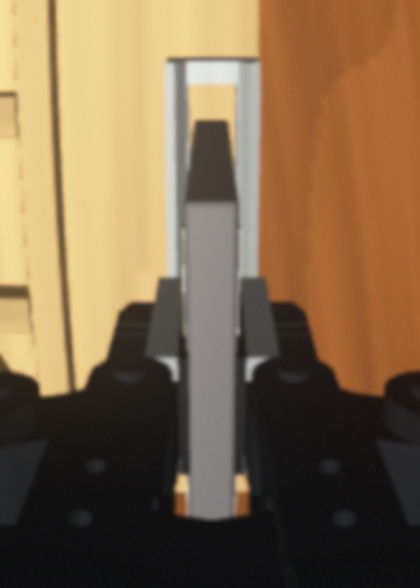

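View pics/s17c.png

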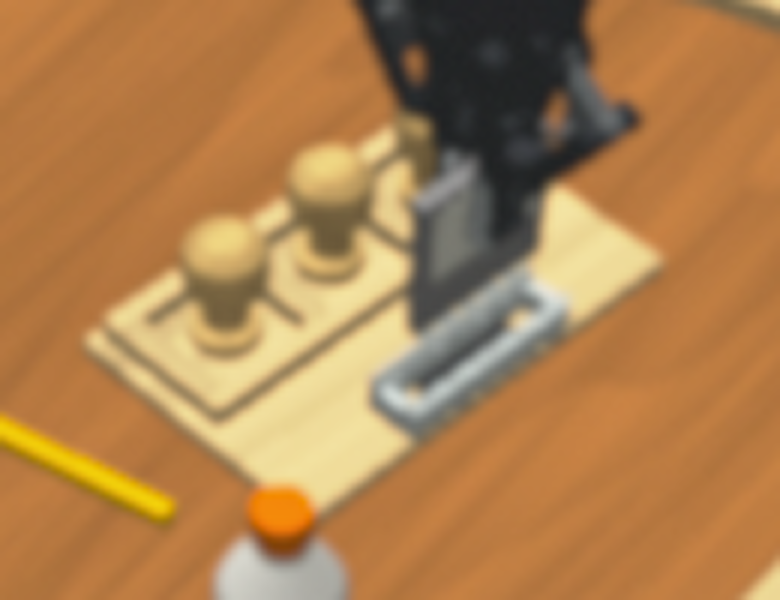

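Run:
```python
from h import *
np.set_printoptions(precision=4,suppress=True)
c=load('w17.png')
C=lambda x,y:(220+(x+.5)/2.1-.5,150+(y+.5)/2.1-.5)
yv=np.array([.1564,.9877,0]);xv=np.array([.9877,-.1564,0])
for n,p,z in [('plate bot far',(211.5,121),.0515),('plate top far',(212,202),.1215),('slot in far',(212,84),.027),('slot floor far',(212,84),.008),('rim outer far',(213,60),.028),('rimL',(166,60),.028),('rimR',(260,60),.028)]:
    a=atz(c,*C(*p),z,True);print(n,a,'along',a@yv,'x',a@xv)
p=np.array([.557,.1438,0]);print('tcp along',p@yv,p@xv)
```

```text
plate bot far [0.5621 0.1762 0.0515] along 0.2619265214732675 x 0.5276270298963147
plate top far [0.5621 0.1767 0.1215] along 0.2624276287983891 x 0.5275612005804061
slot in far [0.5631 0.1816 0.027 ] along 0.2674341190037933 x 0.5278121223362424
slot floor far [0.5628 0.1792 0.008 ] along 0.2650253211344262 x 0.527858905899493
rim outer far [0.5644 0.1879 0.028 ] along 0.27382200700707154 x 0.5280742410864065
rimL [0.5524 0.1898 0.028 ] along 0.27387700518495384 x 0.5159521705046022
rimR [0.5764 0.186  0.028 ] along 0.2738482362948615 x 0.5402020173087582
tcp along 0.22914606000000004 0.5276585800000001
```

>>> move_arm(deltas="0.13 0.03 0.5 0 0 0;0.13 0.03 1 0 0 0;0.13 0.03 1.5 0 0 0;0.13 0.03 2 0 0 0;0.13 0.03 2.5 0 0 0;0.13 0.03 3 0 0 0;0.13 0.03 3.3 0 0 0;0.13 0.03 3.3 0 0 0", grip_force=90)

```text
time_s: 22.85
tcp_pos: [0.5563, 0.1448, 0.0513]
ee_rot: [-180.0, 0.0, 81.0]
ft_force: [-0.6, -1.0, -0.1]
gripper_width: 0.0067
```

Run:
```python
from h import *
c=snap('wrist','w18.png');snap('scene','s18.png')
plan((.557,.1438,.0425,81))
im=cv2.imread('pics/w18.png')
cv2.imwrite('pics/w18c.png',cv2.resize(im[150:430,220:420],None,fx=2.1,fy=2.1,interpolation=cv2.INTER_CUBIC))
im=cv2.imread('pics/s18.png')
cv2.imwrite('pics/s18c.png',cv2.resize(im[180:280,260:390],None,fx=6,fy=6,interpolation=cv2.INTER_CUBIC))
```

```text
t 22.95 at [0.5568 0.1449 0.0518] [180.   0.  81.] w 0.0068 F [ 0.1  0.5 -1.3]
[-0.1   0.04  0.93] [0. 0. 0.] mm 9 deg 0.0
```

View pics/w18c.png

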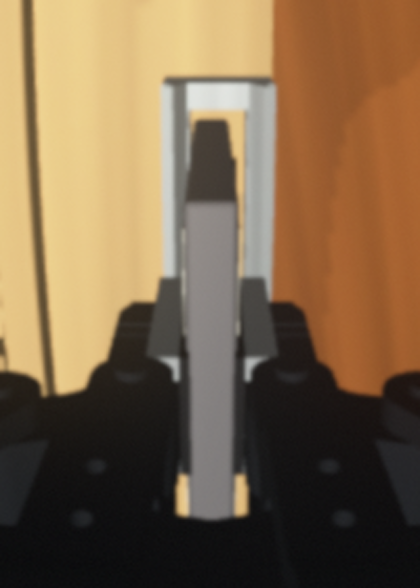

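View pics/s18c.png

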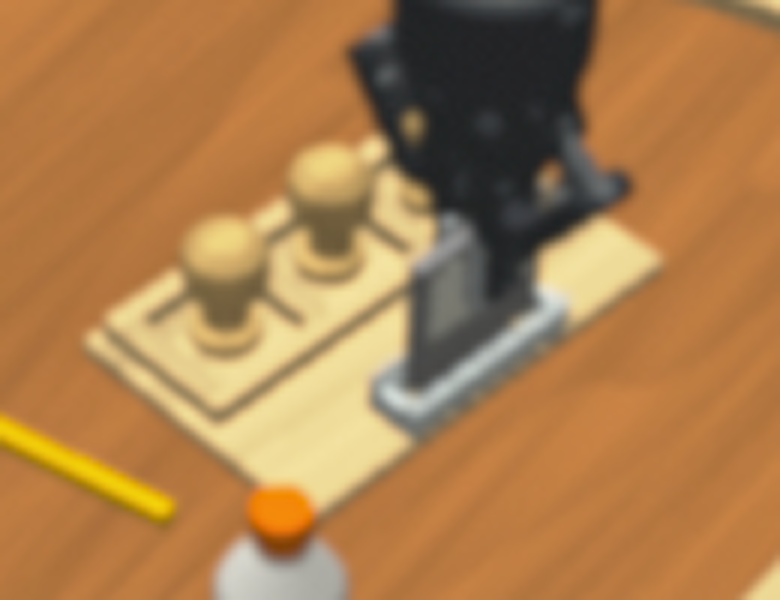

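>>> move_arm(deltas="0 0 0.15 0 0 0;0 0 0.3 0 0 0;0 0 0.45 0 0 0;0 0 0.6 0 0 0;0 0 0.6 0 0 0;0 0 0.6 0 0 0")

```text
time_s: 23.55
tcp_pos: [0.5569, 0.145, 0.046]
ee_rot: [180.0, -0.0, 81.0]
ft_force: [-0.2, 0.7, 3.6]
gripper_width: 0.0071
```

>>> move_arm(deltas="0 0 0.1 0 0 0;0 0 0.2 0 0 0;0 0 0.3 0 0 0;0 0 0.3 0 0 0;0 0 0.3 0 0 0")

```text
time_s: 24.05
tcp_pos: [0.5569, 0.145, 0.0431]
ee_rot: [180.0, -0.0, 81.0]
ft_force: [-1.1, 0.1, 6.0]
gripper_width: 0.0067
```

>>> move_arm(deltas="0 0 0.05 0 0 0;0 0 0.1 0 0 0;0 0 0.1 0 0 0;0 0 0.1 0 0 0")

```text
time_s: 24.45
tcp_pos: [0.5569, 0.145, 0.0425]
ee_rot: [180.0, -0.0, 81.0]
ft_force: [-2.8, 1.0, 10.4]
gripper_width: 0.0071
```

>>> move_arm(deltas="0 0 0.05 0 0 0;0 0 0.1 0 0 0;0 0 0.1 0 0 0;0 0 0.1 0 0 0")

```text
time_s: 24.85
tcp_pos: [0.557, 0.145, 0.0424]
ee_rot: [180.0, -0.1, 81.0]
ft_force: [-6.1, -0.8, 21.3]
gripper_width: 0.0071
```

Run:
```python
from h import *
c=snap('wrist','w19.png');snap('scene','s19.png');snap('top','t19.png')
plan((.557,.1438,.0425,81))
C=lambda f,x,y,w,h,s:cv2.resize(cv2.imread('pics/'+f)[y:y+h,x:x+w],None,fx=s,fy=s,interpolation=cv2.INTER_CUBIC)
cv2.imwrite('pics/w19c.png',C('w19.png',220,150,200,280,2.1))
cv2.imwrite('pics/s19c.png',C('s19.png',260,180,130,100,6))
cv2.imwrite('pics/s19d.png',C('s19.png',120,235,180,135,4))
```

```text
t 25.0 at [0.557  0.145  0.0424] [ 1.8e+02 -1.0e-01  8.1e+01] w 0.0066 F [-6.  -1.1 21.8]
[-0.12  0.02 -0.01] [ 0.    -0.001 -0.   ] mm 1 deg 0.1
```

View pics/w19c.png

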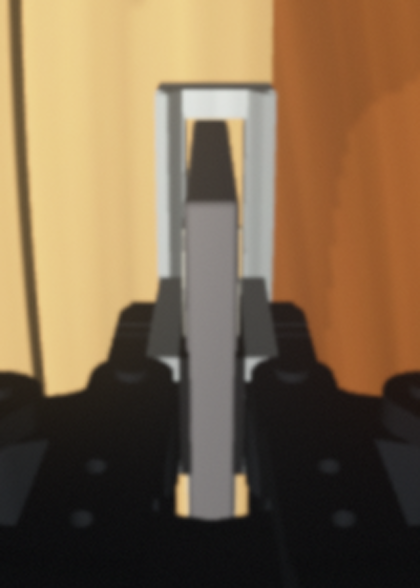

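View pics/s19c.png

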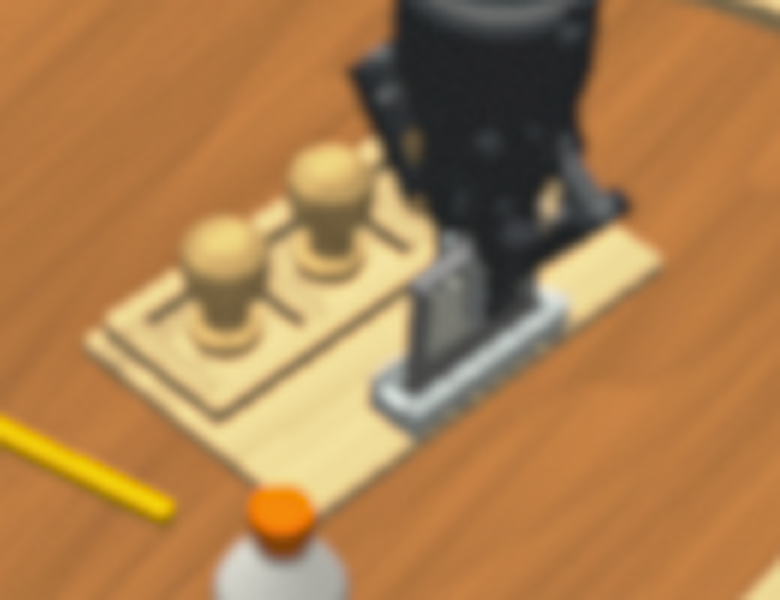

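View pics/s19d.png

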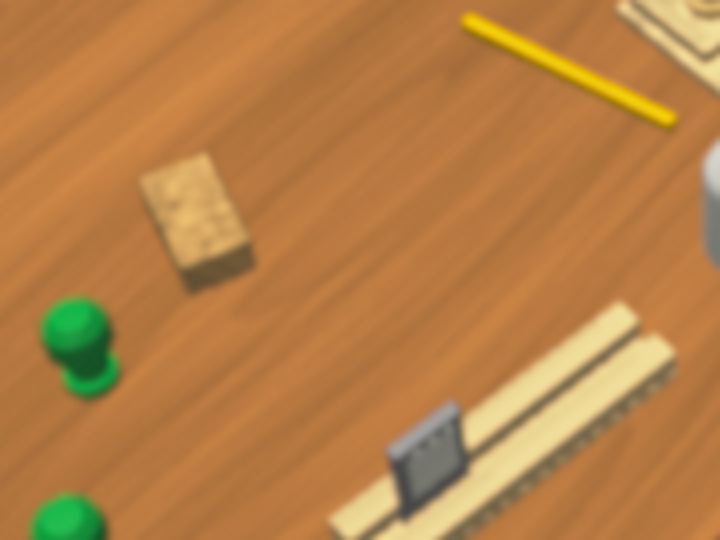

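View pics/w19.png

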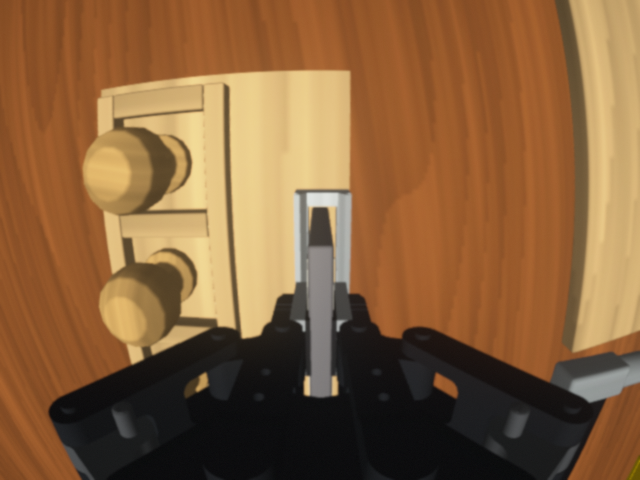

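>>> move_arm(deltas="0 0 0 0 0 0;0 0 0 0 0 0;0 0 0 0 0 0;0 0 0 0 0 0;0 0 0 0 0 0")

```text
time_s: 25.5
tcp_pos: [0.557, 0.145, 0.0424]
ee_rot: [180.0, -0.1, 81.0]
ft_force: [-5.3, -1.0, 20.7]
gripper_width: 0.0068
```

Run:
```python
from h import *
plan((.557,.145,.0425,81)); print(bot.finish_job())
```

```text
t 25.5 at [0.557  0.145  0.0424] [ 1.8e+02 -1.0e-01  8.1e+01] w 0.0068 F [-5.3 -1.  20.7]
[-0.   -0.   -0.01] [ 0.    -0.001 -0.   ] mm 0 deg 0.1
the job is handed in; nothing more can be done
None
```

I stood the three wooden knobs upright in the wells and let go. I then moved the wide label holder from the block to the tray's channel and handed the job in at 25.5 s, still holding it pressed down.

- **Knobs:** After the last release, a wrist picture showed all three standing in their wells. The last pictures show all but the well0 knob clearly from the scene or wrist camera. The gripper hides it in the final wrist view, but it looked upright in the scene view. I regripped the first knob once, because the first grip was about 5 mm off-centre.
- **Label holder:** It did not slip in the grip. Its lower edge works out at about 8 mm above the table, which is the channel floor. The push force climbed from about 4 N through 6 and 10 N to 21 N, and the last step moved the holder only 0.1 mm, so it is on the solid floor. The gripper reads within about 0.1° of vertical and is holding at 90 N, and the push was steady over the last half second.
- **Everything else:** In the last scene picture, the narrow holder, sander, pencil and glue bottle looked unmoved, as did the green look-alikes where visible. I did not check the bowl or panel specifically.
- **Disagreements:** The cameras differed by 2–3 mm on the tray. I set the final lowering from where the holder and channel appeared in the same wrist picture. A sideways force of about 5 N remains while pressing.

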